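# Refit the push-on brush cap of the flux bottle

## Task

The soldering is done, so close the open flux bottle before it dries out: lift the red brush cap out of the organiser, lower its brush stem down the neck of the white bottle, and push the cap down until it snaps over the neck and sits fully home. Keep pressing: finish while you are still holding the cap firmly pressed down on the upright bottle, and leave the other things on the bench where they are.

Things in the scene. Friction and masses are not known exactly. Their poses are not given: they have to be found in the camera images.
- brush_cap: Loose red push-on cap, about 28 g, with the brush fixed under it; starts upright in one of the organiser's three wells, its skirt resting on the organiser's top. Origin on its axis, in the flat sealing face inside that lands on the bottle's lip; z up. Above the origin: a disc 28 mm across up to 3 mm, then a ribbed round grip 20 mm across from 3 to 31 mm.
- cap_grip (a point): On the cap's axis, 24 mm above its origin: a good height for the TCP when gripping from above (the fingertips then end 2 mm above the disc).
- stem_tip (a point): Lower end of the brush, on the cap's axis 55 mm below its origin. The stem is 5 mm thick, the brush tuft (its lowest 12 mm) 6 mm.
- cap_hooks (a point): On the cap's axis 9 mm below its origin, level with the snap hooks. The skirt, 28 mm outside and 25 mm inside, reaches 12.5 mm below the origin: 4 rigid segments and, between them, 4 spring leaves whose inward hooks (18 mm across) give outward over the bottle's bead. Hold the cap by the grip, not by the skirt.
- flux_bottle: Loose open white plastic bottle with a green label, about 110 g, standing on the mat; it slides a little when the cap meets it off centre. Origin: centre of its underside, z up. Body 44 mm across up to 50 mm, sloping shoulder to 62 mm, then the neck, 17 mm outside and 11 mm inside, up to the lip at 78 mm.
- bottle_mouth (a point): Centre of the bottle's open mouth, in the plane of the lip, 78 mm above its origin. The cap is fully home when its origin is here.
- neck_bead (a point): On the bottle's axis, 72.4 mm above its origin, level with the round snap bead on the neck (21 mm across). The hooks meet it with the cap's origin 6 mm above the lip; the push rises to 8 to 18 N, suddenly drops as the hooks pass the bead at about 3 mm, and grows again only when the cap bears on the lip.
- organiser: Fixed black block 70 mm (x) by 200 mm (y) by 60 mm high on the mat; origin: centre of its underside. Three round wells, 15 mm wide and 50 mm deep, in a row along its y axis at -65, 0 and +65 mm. The red brush cap, the blue driver and the yellow pick stand in them in any order. There is free room beside the cap along the organiser's x axis.
- mat: Fixed grey-blue work mat, 3 mm thick, under bottle and organiser; origin: centre of its underside, on the bench at z = 0.
- stub_driver: Bystander: stubby screwdriver in a well of the organiser, blue round handle 22 mm across rising 46 mm above the organiser's top. Origin: underside of the handle, on the axis.
- pick: Bystander: small pick in a well of the organiser, yellow handle 19 mm across at its foot rising 49 mm above the organiser's top. Origin: underside of the handle, on the axis.
- amber_bottle: Bystander: closed amber glass bottle with a black cap, 40 mm across and 85 mm high, standing on the mat. It and the flux bottle may change places. Origin: centre of its underside.
- screw_dish: Bystander: steel dish 100 mm across, 22 mm high, on the mat. Origin: centre of its underside.
- multimeter: Bystander: yellow multimeter lying flat, 150 by 75 by 40 mm. Origin: centre of its underside.
- tweezers: Bystander: black tweezers lying flat, about 120 mm long, 8 mm high. Origin: middle of the underside.
- screwdriver: Bystander: red-handled screwdriver lying flat, 150 mm long. Origin: on its underside, about the middle.
There are look-alikes about, which are no part of the job. Leave any purple look-alike of the organiser alone. Of the things shaped like the brush_cap, the red one is meant.

How it is judged:
By the outcome, as a careful person would: the job done as asked, in the order asked, and still so for the second after the job is handed in, while the arm keeps its last pose, push and grip.
It also fails if it takes over 54 s, if anything falls off the work surface, if the arm or the gripper's body presses on something with over 40 N, if the wrist force passes 120 N, or if a joint passes its speed limit or range.

## Robot

A 6-joint arm with a two-finger parallel gripper is mounted at the origin on the work surface. World frame = base frame: x ahead of the robot, y to its left, z up, the work surface at z = 0. Lengths are in m, angles in rad, forces in N, time in s.
With the tool pointing down it reaches from about 0.375 to 0.975 m from the base axis. Payload 3.8 kg.
Tool frame: the origin (TCP) lies between the finger pads, 19 mm behind the fingertips; this is the grasp point; z points along the fingers, y is the line along which they close (so a half turn about z gives the same grasp; the last joint's range is limited). The gripper opens to 88 mm and grips with 3 to 60 N. Pads are 18 mm wide; open, the fingers measure 123 mm over their backs; the gripper's body (75 mm by 187 mm) begins 45 mm behind the grasp point.
Start: joints at [1.211, 0.264, 1.604, -0, 1.274, -0.037], TCP at [0.214, 0.64, 0.257] pointing down, gripper open.
Joint ranges: [-2.63, 2.63], [-0.94, 2.18], [0.31, 2.57], [-1.31, 4.45], [0, 2.66], [-2.55, 2.55]. Speed limits (rad/s): [2.57, 2.57, 3.14, 3.14, 3.14, 3.14].

## Interface

Orientations are given as a rotation vector (axis times angle).
In Python, from cell import manip, inverse_kinematics, cams, order gives the robot as it stands. Calls block until the motion is done:
- manip.move_pose(position, orientation): joint-space move of the TCP to a pose.
- manip.move_linear(position, rate=0.15, rot=None): straight line of the TCP; rot=None keeps the orientation; rate is the mean speed in m/s.
- manip.set_joints(angles): joint-space move.
- manip.set_gripper(opening, force=None): finger opening in m; force is the grip in N (None keeps the last); returns when the fingers have stopped.
- manip.dwell(seconds).
- inverse_kinematics(position, orientation): joint angles nearest the present ones, or None.
- manip.state(): the state.
- cams.capture(name): name is "scene" or "top" or "wrist"; returns a dict with "image" (420x560x3 uint8, blue, green, red), "z_map" (420x560 float32, m along the optical axis (not along the pixel's ray), 0 where there is no reading), "intrinsics" (3x3 intrinsics, pixels), "position" and "orientation" of the camera in the world; the wrist camera has in their place "T_tool_cam" (4x4, takes a point from camera to tool coordinates, whose origin is the TCP and whose axes are the flange's). Camera axes: x right, y down, z forward; pixel columns grow to the right and rows downward; lengths in m; the calibration is good to about 2 mm. A picture is of the moment at which its call begins: read the wrist's pose just before it.
A pose or a line that the arm cannot do raises manip.IKError and nothing moves.
- order.close_job(): hands the job in; it is judged then, once.
The state is a dict: "clock": time; "joint_pos": joint angles; "joint_velocities": joint speeds; "tau": joint torques, N m; "tool_pos": TCP position; "tcp_rot": TCP orientation; "contact_force": force on the tool from outside, world axes, zero at the start; "moment": the same for the moment, N m; "gripper_width": finger opening in m; "grasp_force": force on a finger pad.
Only numpy, scipy, OpenCV 4.12 (cv2) and the standard library are available. Lean on these libraries where they do the work, as an engineer would, in place of code of your own. Each camera call takes 0.05 s, during which the arm holds its last target. There are 200 camera calls.

## Working session

There is one attempt and no reset: what is moved stays moved. The work goes in short steps, each a Python script; the robot and the scene stay as the last script left them, time stands still between calls to the robot, and variables do not carry over. Pictures are saved under pics/ and viewed, at most 10 in all, crops included, and the job is handed in when it is done.

```bash
ls; mkdir -p pics; cat > h.py <<'E'
import numpy as np, cv2
from scipy.spatial.transform import Rotation as R
from cell import manip, inverse_kinematics, cams, order
def rotm(o):
    o=np.array(o,float)
    if o.shape==(3,3): return o
    return R.from_rotvec(o).as_matrix() if o.size==3 else R.from_quat(o).as_matrix()
def cap(name):
    s=manip.state(); c=cams.capture(name)
    if name=="wrist":
        T=np.eye(4);T[:3,:3]=rotm(s["tcp_rot"]);T[:3,3]=s["tool_pos"];T=T@np.array(c["T_tool_cam"])
    else:
        T=np.eye(4);T[:3,:3]=rotm(c["orientation"]);T[:3,3]=c["position"]
    c["T"]=T; return c
def ray(c,uv,z):
    d=c["T"][:3,:3]@np.linalg.solve(np.array(c["intrinsics"]),[uv[0],uv[1],1.]); o=c["T"][:3,3]
    return o+d*(z-o[2])/d[2]
def cloud(c):
    z=c["z_map"]; v,u=np.mgrid[:z.shape[0],:z.shape[1]]
    p=np.stack([u,v,np.ones_like(u)],-1)@np.linalg.inv(np.array(c["intrinsics"])).T*z[...,None]
    P=p@c["T"][:3,:3].T+c["T"][:3,3]; P[z<=0]=np.nan; return P
E
python3 - <<'E'
from h import *
s=manip.state(); print(s)
for n in("top","scene"):
    c=cap(n); cv2.imwrite(f"pics/{n}.png",c["image"]); print(n,c["orientation"],c["position"],c["intrinsics"])
E
```

```text
pics
{'clock': 0.0, 'joint_pos': array([ 1.21110537e+00,  2.64731360e-01,  1.60534304e+00,  3.99115941e-06,
        1.27371480e+00, -3.68918077e-02]), 'joint_velocities': array([-0.00091879, -0.000851  , -0.00099288, -0.00032825, -0.00017997,
        0.00013743]), 'tau': array([-2.03903241e-03, -5.02100945e+01, -3.56881642e+01,  7.26916501e-02,
        2.91500642e-02, -1.74489123e-04]), 'tool_pos': array([0.2138872 , 0.63951834, 0.25611938]), 'tcp_rot': array([-0.50478453, -3.10032957,  0.00338107]), 'contact_force': array([0.03789114, 0.36375553, 0.4960259 ]), 'moment': array([ 0.00940056, -0.04076467,  0.0148976 ]), 'grasp_force': 0.0, 'gripper_width': 0.08866651130546276}
top [-2.20849741  2.14508634 -0.05027971] [0.45047562 0.1368739  1.11650959] [[400.85212354   0.         279.15927992]
 [  0.         400.85212354 217.96425172]
 [  0.           0.           1.        ]]
scene [-1.80382549 -1.94840807  0.62406502] [1.09030578 0.17782898 0.89576917] [[430.20357495   0.         289.00273971]
 [  0.         430.20357495 207.30805321]
 [  0.           0.           1.        ]]
```

View pics/top.png

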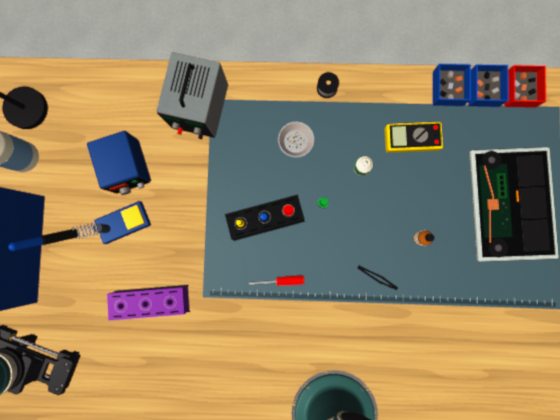

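View pics/scene.png

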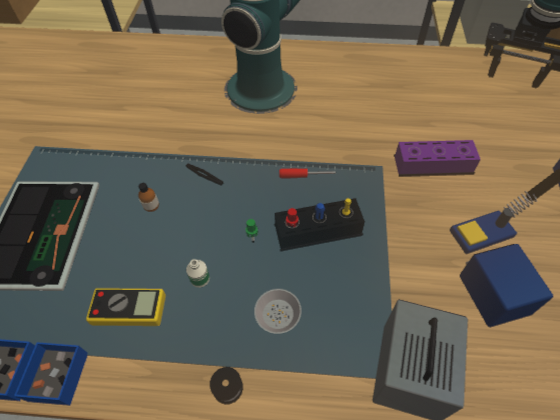

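Candidates in the top view:
- **Cap:** the red cap in the black organiser at (289,210) fits. The green look-alike on the mat (323,203), the red screwdriver handle (290,281), the blue driver (264,216) and the yellow pick (239,223) do not.
- **Organiser:** black at (265,217), with the purple look-alike at (147,303).
- **Bottle:** white flux bottle at (364,165), amber bottle at (424,238).

I'll measure roughly, then check with one close crop.

```bash
cat >> h.py <<'E'
def mask(c,kind):
    h=cv2.cvtColor(c["image"],cv2.COLOR_BGR2HSV); H,S,V=cv2.split(h)
    m={"red":((H<8)|(H>172))&(S>150)&(V>90),"blue":(H>100)&(H<125)&(S>140)&(V>90),"yellow":(H>20)&(H<35)&(S>140)&(V>100),
       "white":(S<50)&(V>170),"black":V<55}[kind]
    return m.astype(np.uint8)
def blob(c,kind,near,rad=25):
    m=mask(c,kind); k=np.zeros_like(m); cv2.circle(k,tuple(int(x) for x in near),rad,1,-1); m&=k
    n,l,st,ce=cv2.connectedComponentsWithStats(m); i=1+np.argmax(st[1:,4]); return ce[i],st[i],(l==i).astype(np.uint8)
E
python3 - <<'E'
from h import *
c=cap("top")
for k,p,z in(("red",(289,210),.105),("blue",(264,216),.107),("yellow",(239,223),.11),("white",(364,165),.08)):
    ce,st,m=blob(c,k,p,18); print(k,ce,st,ray(c,ce,z))
P=cloud(c)
for n,p in(("org",(250,213)),("mat",(350,220)),("bottle",(364,165)),("cap",(288,210))): print(n,P[p[1],p[0]])
m=mask(c,"black"); 
ce,st,mm=blob(c,"black",(265,217),45); r=cv2.minAreaRect(cv2.findContours(mm,0,2)[0][0]); print(r,[ray(c,q,.063)[:2] for q in cv2.boxPoints(r)])
w=cap("wrist"); print(np.array(w["T_tool_cam"]).round(4),w["intrinsics"])
im=c["image"][140:250,220:400]; cv2.imwrite("pics/crop.png",cv2.resize(im,None,fx=4,fy=4,interpolation=2))
E
```

```text
red [287.94392523 209.59813084] [282 204  12  12 107] [0.54011655 0.13757865 0.105     ]
blue [263.   216.25] [260 213   7   8  48] [0.52130522 0.20010398 0.107     ]
yellow [239.54901961 222.84313725] [236 220   8   7  51] [0.50276757 0.25850912 0.11      ]
white [363.45544554 164.10891089] [356 156  16  17 202] [ 0.66672654 -0.05560758  0.08      ]
org [0.53174001 0.23714793 0.06659049]
mat [ 0.52481448 -0.03470628  0.00621287]
bottle [ 0.66690542 -0.05931328  0.06793761]
cap [0.5387432  0.13740569 0.10906856]
((264.4296569824219, 217.3940887451172), (27.40840721130371, 74.82514953613281), 74.84593200683594) [array([0.52762243, 0.3042804 ]), array([0.58484175, 0.11494085]), array([0.5153618 , 0.09423891]), array([0.45839578, 0.28266003])]
[[ 6.000e-04 -9.606e-01 -2.778e-01  7.260e-02]
 [ 1.000e+00  6.000e-04  2.000e-04  3.000e-04]
 [ 0.000e+00 -2.778e-01  9.606e-01 -1.266e-01]
 [ 0.000e+00  0.000e+00  0.000e+00  1.000e+00]] [[315.54454149   0.         273.53586056]
 [  0.         315.54454149 206.98172144]
 [  0.           0.           1.        ]]
```

View pics/crop.png

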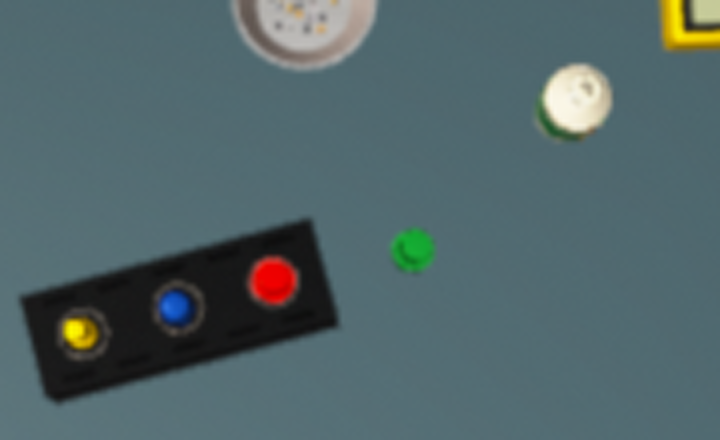

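The close crop confirms the red cap at the right end of the black organiser (crop 273,280), with the green look-alike standing on the mat (413,250) and the open white bottle at (578,98). I'll move above the bottle and then the cap for a closer look.

```bash
cat >> h.py <<'E'
def down(yaw):  # tool y axis at angle yaw in world, pointing down
    u=np.array([np.cos(yaw),np.sin(yaw),0]); z=np.array([0,0,-1.]); return R.from_matrix(np.stack([np.cross(u,z),u,z],1)).as_rotvec()
def dilatez(P,m,lo,hi):
    q=P[(m>0)]; q=q[np.isfinite(q).all(1)&(q[:,2]>lo)&(q[:,2]<hi)]; return q
E
python3 - <<'E'
from h import *
a=np.arctan2(.0373,.121)
for y in(a,a+np.pi): 
  for p in([.54,.1376,.22],[.6667,-.0556,.25]):
    q=inverse_kinematics(p,down(y)); print(y,None if q is None else np.round(q,2))
E
```

```text
0.2990215189268312 [ 0.2   0.07  1.9   0.    1.17 -0.09]
0.2990215189268312 [-0.12  0.26  1.63  0.    1.26 -0.42]
3.440614172516624 None
3.440614172516624 None
```

```bash
python3 - <<'E'
from h import *
a=np.arctan2(.0373,.121)
manip.move_pose([.667,-.056,.22],down(a)); c=cap("wrist"); cv2.imwrite("pics/w1.png",c["image"]); print(manip.state()["clock"])
manip.move_pose([.54,.1376,.22],down(a)); d=cap("wrist"); cv2.imwrite("pics/w2.png",d["image"]); print(manip.state()["clock"])
import pickle; pickle.dump((c,d),open("w.pkl","wb"))
cv2.imwrite("pics/w12.png",cv2.resize(np.hstack([c["image"],d["image"]]),(800,300)))
E
```

```text
3.175
4.15
```

View pics/w12.png

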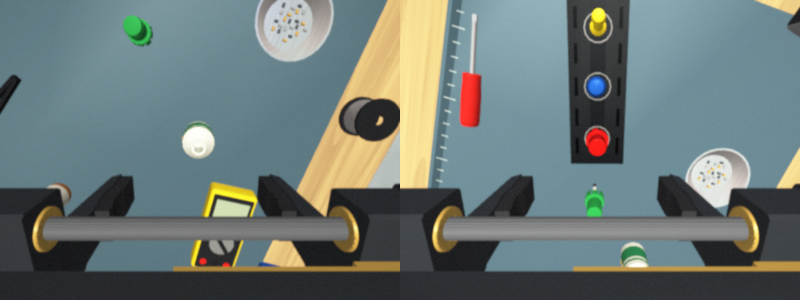

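Left: bottle mouth at about (277,207) full-scale. Right: red cap at about (276,196) in line with the blue and yellow tools. Next I'll fit the mouth and cap top from depth.

```bash
python3 - <<'E'
from h import *
import pickle
c,d=pickle.load(open("w.pkl","rb"))
def top(c,m,h):
    P=cloud(c); q=P[m>0]; q=q[np.isfinite(q).all(1)]
    print("z pct",np.percentile(q[:,2],[50,80,90,95,99]).round(4))
    zt=np.percentile(q[:,2],95)
    sel=((m>0)&(np.abs(P[...,2]-zt)<h)).astype(np.uint8)
    cnt=max(cv2.findContours(sel,0,2)[0],key=cv2.contourArea); e,r=cv2.minEnclosingCircle(cnt)
    return e,r,zt,sel
k=np.zeros((420,560),np.uint8); cv2.circle(k,(277,196),28,1,-1)
e,r,zt,sel=top(c,k,.004); print("lip",e,r,zt,ray(c,e,.081),ray(c,e,zt), "diam",2*r*np.linalg.norm(ray(c,(e[0]+1,e[1]),zt)-ray(c,e,zt)))
ce,st,m=blob(d,"red",(276,196),40)
e,r,zt,sel=top(d,m,.003); print("cap",e,r,zt,ray(d,e,.1065),ray(d,e,zt),"diam",2*r*np.linalg.norm(ray(d,(e[0]+1,e[1]),zt)-ray(d,e,zt)))
for kk,p,z in(("blue",(276,120),.109),("yellow",(276,30),.112)):
    e,r,zt,sel=top(d,blob(d,kk,p,35)[2],.003); print(kk,ray(d,e,z),zt)
cr=np.hstack([cv2.resize(x["image"][150:250,226:326],(390,390),interpolation=2) for x in(c,d)]); cv2.imwrite("pics/cr2.png",cr)
E
```

```text
z pct [0.054  0.061  0.0759 0.0796 0.0807]
lip (277.5, 206.0) 11.543496131896973 0.07957743960628894 [ 0.67080142 -0.05756837  0.081     ] [ 0.67093913 -0.05795156  0.07957744] diam 0.020325791862208124
z pct [0.1009 0.1057 0.1061 0.1064 0.107 ]
cap (276.0, 205.5) 12.298474311828613 0.10638317485437414 [0.54096617 0.14146162 0.1065    ] [0.54097699 0.14143008 0.10638317] diam 0.019498866895606527
z pct [0.1059 0.1071 0.1076 0.108  0.1085]
blue [0.5206741  0.20285535 0.109     ] 0.1079521799955957
z pct [0.1033 0.1105 0.1111 0.1114 0.1122]
yellow [0.50362646 0.26449841 0.112     ] 0.11144202342607401
```

View pics/cr2.png

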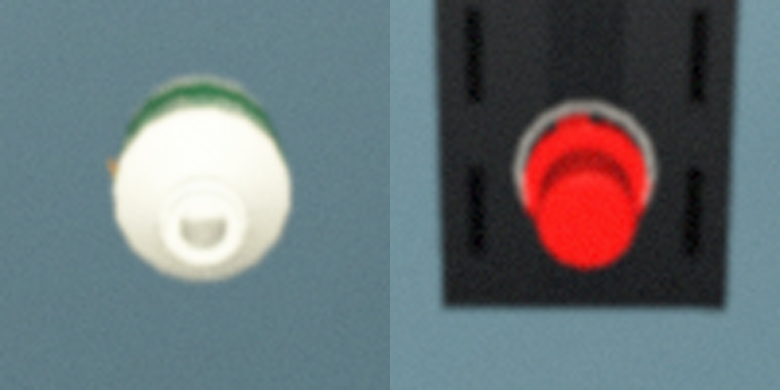

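Left: mouth ring at crop (204,222). Right: red grip top at crop (587,222). Both agree with the fits, so I'll grasp now.

```bash
python3 - <<'E'
from h import *
a=.2955
manip.move_pose([.541,.1415,.16],down(a)); manip.move_linear([.541,.1415,.0995],rate=.06)
s=manip.state(); print(s["clock"],s["tool_pos"],s["contact_force"])
manip.set_gripper(.015,50); s=manip.state(); print(s["clock"],s["gripper_width"],s["grasp_force"],s["tool_pos"],s["contact_force"])
p=np.array(s["tool_pos"]);manip.move_linear([.541,.1415,.19],rate=.12)
manip.dwell(.2); c=cap("wrist"); s=manip.state(); print(s["clock"],s["gripper_width"],s["grasp_force"],s["tool_pos"],s["contact_force"],s["moment"])
sc=cap("scene"); import pickle; pickle.dump((c,sc),open("g.pkl","wb"))
w=c["image"][120:420,130:430]
K=np.array(sc["intrinsics"]); q=K@(sc["T"][:3,:3].T@(np.array(s["tool_pos"])-sc["T"][:3,3])); u=q[:2]/q[2]; print(u)
x,y=u.astype(int); v=sc["image"][max(0,y-40):y+60,x-50:x+50]
cv2.imwrite("pics/g.png",np.hstack([cv2.resize(w,(390,390)),cv2.resize(v,(390,390),interpolation=2)]))
E
```

```text
5.6583 [0.54145237 0.14161331 0.09997427] [ 0.20383456 -0.91716003 -0.66730419]
6.7167 0.01841285096752195 49.997714683413506 [0.54099438 0.14150305 0.09947774] [ 0.00943537  0.21501776 -0.51344938]
7.875 0.018627932941694996 49.9976759031415 [0.54047465 0.14137792 0.18901964] [ 0.42918918  0.18206607 -0.05933123] [-0.00488932  0.07742704  0.00850363]
[292.91026686 188.13633515]
```

View pics/g.png

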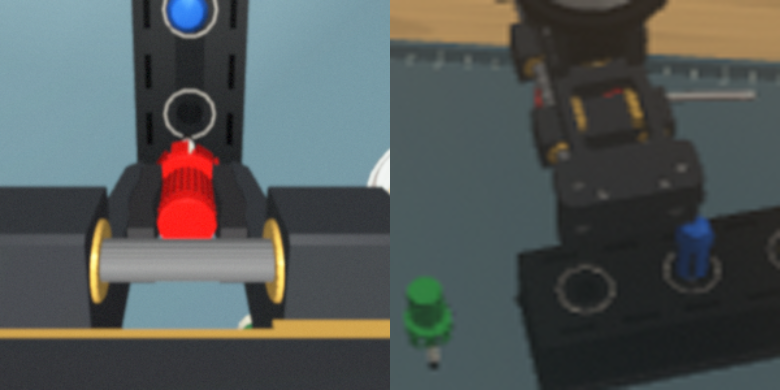

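The cap is held; stem tip at wrist px ~(275,230). I'll measure its offset and tilt in the tool frame.

```bash
python3 - <<'E'
from h import *
import pickle
c,sc=pickle.load(open("g.pkl","rb"))
T=np.array(c["T_tool_cam"]); c["T"]=T; P=cloud(c); im=c["image"]
ce,st,m=blob(c,"red",(275,260),70); print(st)
h=cv2.cvtColor(im,cv2.COLOR_BGR2HSV)
Q=P[m>0]; Q=Q[np.isfinite(Q).all(1)&(abs(Q[:,2])<.06)]
for lo in np.arange(-.012,.04,.004):
    q=Q[(Q[:,2]>=lo)&(Q[:,2]<lo+.004)]
    if len(q)>5: print(round(lo,3),len(q),"x max",np.percentile(q[:,0],[50,95]).round(4),"y",(q[:,1].min().round(4),q[:,1].max().round(4)))
k=np.zeros_like(m); k[215:245,255:300]=1
s=((h[...,1]<70)&(h[...,2]>130)&(k>0)); v,u=np.nonzero(s)
print("stem px",len(u),u.min(),u.max(),v.min(),v.max()); 
for y in range(v.min(),v.max()+1): print(y,u[v==y].min(),u[v==y].max(),end="; ")
q=P[s]; q=q[np.isfinite(q).all(1)]; print("\nstem tool",np.median(q,0),q[:,2].max())
K=np.array(c["intrinsics"]); Ti=np.linalg.inv(T)
for z in(-.007,.021,.024,.0365,.067,.079):
    for dx in(-.003,0,.003):
        p=(Ti@[dx,0,z,1])[:3]; r=K@p; print(z,dx,(r[:2]/r[2]).round(1),end=" ")
    print()
cv2.imwrite("pics/g2.png",cv2.resize(im[215:315,215:335],None,fx=6,fy=6,interpolation=2))
E
```

```text
[ 250  228   49   76 2995]
-0.008 1244 x max [0.0014 0.0081] y (np.float64(-0.0109), np.float64(0.0091))
-0.004 265 x max [0.0073 0.0093] y (np.float64(-0.011), np.float64(0.0095))
0.0 162 x max [0.0081 0.0096] y (np.float64(-0.01), np.float64(0.0091))
0.004 144 x max [0.0081 0.0097] y (np.float64(-0.0097), np.float64(0.0088))
0.008 150 x max [0.0081 0.0095] y (np.float64(-0.01), np.float64(0.0087))
0.012 140 x max [0.0084 0.0098] y (np.float64(-0.0101), np.float64(0.0088))
0.016 115 x max [0.0083 0.01  ] y (np.float64(-0.0113), np.float64(0.0111))
0.02 410 x max [0.0094 0.0126] y (np.float64(-0.0107), np.float64(0.0101))
0.024 96 x max [0.012  0.0134] y (np.float64(-0.0114), np.float64(0.0095))
0.028 99 x max [0.0116 0.0133] y (np.float64(-0.0128), np.float64(0.0121))
0.032 86 x max [0.0105 0.0133] y (np.float64(-0.0129), np.float64(0.0123))
0.036 11 x max [0.0124 0.0128] y (np.float64(-0.007), np.float64(0.0118))
stem px 83 258 293 215 235
215 258 293; 216 258 293; 217 259 292; 218 260 291; 219 261 290; 220 262 289; 221 263 288; 222 264 287; 223 265 286; 224 268 283; 225 279 281; Traceback (most recent call last):
  File "<stdin>", line 14, in <module>
    return umr_minimum(a, axis, None, out, keepdims, initial, where)
ValueError: zero-size array to reduction operation minimum which has no identity
```

The held cap is upright and centred in the tool to within 0.5 mm. I'll re-measure the mouth from beside it before inserting.

```bash
python3 - <<'E'
from h import *
a=.2955; tx=np.array([-np.sin(a),np.cos(a),0]); b=np.array([.6708,-.0576,0])
manip.move_linear(list(b-.045*tx+[0,0,.19]),rate=.2); manip.dwell(.2)
c=cap("wrist"); s=manip.state(); print(s["clock"],s["gripper_width"],s["tool_pos"])
K=np.array(c["intrinsics"]); T=np.linalg.inv(c["T"]); r=K@(T@[b[0],b[1],.081,1])[:3]; u=r[:2]/r[2]; print("pred px",u)
P=cloud(c); k=np.zeros((420,560),np.uint8); cv2.circle(k,tuple(u.astype(int)),25,1,-1)
m=(k>0)&(P[...,2]>.077)&(P[...,2]<.088)&(c["image"].min(2)>100)
cnt=max(cv2.findContours(m.astype(np.uint8),0,2)[0],key=cv2.contourArea); e,rr=cv2.minEnclosingCircle(cnt); 
pts=cnt[:,0].astype(float); el=cv2.fitEllipse(cnt)
print(e,rr,el,ray(c,e,.081),ray(c,el[0],.081),np.percentile(P[m][:,2],[50,90]))
im=c["image"].copy(); x,y=map(int,u); cv2.imwrite("pics/b.png",cv2.resize(im[max(0,y-60):y+90,x-75:x+75],(600,600*min(y+90,420)//1//(150) if y<60 else 600),interpolation=2)); print(x,y)
E
```

```text
9.7333 0.018338959705454395 [ 0.68374742 -0.09994219  0.19016292]
pred px [274.48380443 155.40479857]
(274.0892028808594, 156.729736328125) 12.653251647949219 ((274.5425720214844, 157.1024627685547), (22.57285499572754, 22.912721633911133), 163.18948364257812) [ 0.67080698 -0.05862211  0.081     ] [ 0.67121035 -0.05878713  0.081     ] [0.07992665 0.08101953]
274 155
```

View pics/b.png

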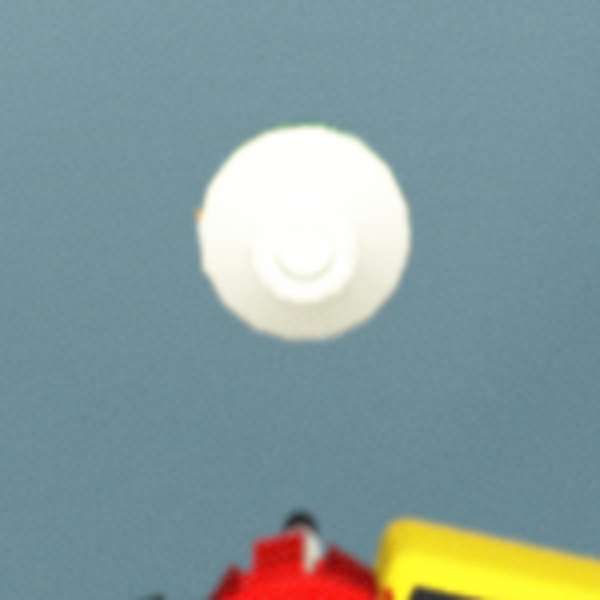

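The mouth ring is at crop (305,250), i.e. px (275.3,157.5), which puts the mouth at (0.6712,-0.0586). Inserting the stem in steps while watching the force.

```bash
python3 - <<'E'
from h import *
b=[.6712,-.0586]
manip.move_linear(b+[.19],rate=.12); manip.dwell(.3); f0=np.array(manip.state()["contact_force"]); print(f0)
for z in(.168,.156,.145,.13,.12,.114):
    manip.move_linear(b+[z],rate=.05); s=manip.state(); f=np.array(s["contact_force"])-f0
    print(z,round(s["clock"],2),f.round(1),np.array(s["tool_pos"]).round(4),np.array(s["moment"]).round(2))
    if abs(f[2])>6 or np.hypot(f[0],f[1])>6: print("STOP"); break
c=cap("wrist"); sc=cap("scene")
K=np.array(sc["intrinsics"]); q=K@(sc["T"][:3,:3].T@(np.array([b[0],b[1],.08])-sc["T"][:3,3])); x,y=(q[:2]/q[2]).astype(int)
cv2.imwrite("pics/i.png",np.hstack([cv2.resize(c["image"][130:320,180:370],(390,390)),cv2.resize(sc["image"][y-50:y+50,x-50:x+50],(390,390),interpolation=2)]))
E
```

```text
[-0.1521974  -0.41369179 -0.51689022]
0.168 11.14 [-0.1  0.1  0.4] [ 0.671  -0.0586  0.1675] [-0.01  0.05 -0.04]
0.156 11.53 [-0.1 -0.6  0.2] [ 0.6708 -0.0585  0.1553] [-0.02  0.05  0.03]
0.145 11.9 [0.3 0.1 0.2] [ 0.6707 -0.0585  0.1442] [-0.11  0.02 -0.01]
0.13 12.35 [0.9 0.4 0.8] [ 0.6708 -0.0585  0.1293] [-0.08  0.06  0.02]
0.12 12.7 [1.  0.2 0.8] [ 0.6708 -0.0585  0.1193] [-0.15  0.04 -0.  ]
0.114 12.97 [ 0.3  0.  -0.9] [ 0.6709 -0.0586  0.1135] [-0.04 -0.04  0.04]
```

View pics/i.png

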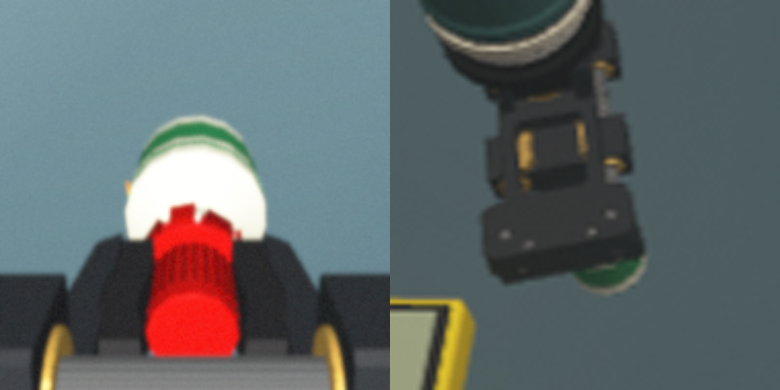

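The stem is in the neck and the skirt is around it, with the bottle upright. Now I'll press in 1 mm steps.

```bash
python3 - <<'E'
from h import *
b=[.6712,-.0586]
f0=np.array([-.15,-.41,-.52])
for z in np.arange(.1125,.095,-.001):
    manip.move_linear(b+[z],rate=.02); s=manip.state(); f=np.array(s["contact_force"])-f0
    print(round(z,4),round(s["clock"],2),f.round(1),np.array(s["tool_pos"]).round(4),np.array(s["moment"]).round(2),round(s["gripper_width"],4))
    if f[2]>26 : print("STOP"); break
E
```

```text
0.1125 13.32 [0.7 0.8 0.6] [ 0.6712 -0.0586  0.1125] [-0.06  0.04  0.01] 0.019
0.1115 13.57 [ 1.2 -0.4  0.5] [ 0.6712 -0.0586  0.1114] [-0.11 -0.01  0.01] 0.0188
0.1105 13.82 [1.8 0.6 0.2] [ 0.6717 -0.0586  0.1109] [-0.01 -0.1   0.05] 0.0186
0.1095 14.07 [0.7 1.4 5.5] [ 0.6719 -0.0587  0.1105] [0.05 0.01 0.04] 0.0185
0.1085 14.32 [0.2 1.7 7.5] [ 0.6721 -0.0586  0.11  ] [-0.04  0.13 -0.03] 0.0184
0.1075 14.57 [1.3 0.7 0.5] [ 0.6718 -0.0586  0.1083] [-0.03 -0.04 -0.02] 0.0185
0.1065 14.82 [1.  0.9 0.9] [ 0.6705 -0.0586  0.1055] [-0.09 -0.   -0.01] 0.0186
0.1055 15.07 [ 1.6  0.1 -0.1] [ 0.671  -0.0586  0.1051] [-0.08  0.01  0.03] 0.0183
0.1045 15.32 [-0.8  0.2  2.9] [ 0.6714 -0.0587  0.1049] [-0.16  0.12  0.02] 0.0188
0.1035 15.57 [-1.3 -0.8  7.5] [ 0.6716 -0.0587  0.1049] [-0.14  0.45 -0.02] 0.0188
0.1025 15.82 [-2.7  0.9 11.3] [ 0.672  -0.0588  0.1049] [-0.11  0.6   0.02] 0.0185
0.1015 16.07 [-4.6  0.5 14.7] [ 0.6723 -0.0588  0.105 ] [-0.12  0.79 -0.01] 0.0189
0.1005 16.32 [-4.7  0.3 19.2] [ 0.6728 -0.0589  0.105 ] [-0.1   0.98 -0.03] 0.0186
0.0995 16.57 [-6.   1.1 22.4] [ 0.6733 -0.0589  0.1051] [-0.07  1.14  0.01] 0.0189
0.0985 16.82 [-7.1  0.8 26.5] [ 0.6738 -0.059   0.1051] [-0.06  1.28 -0.02] 0.0185
STOP
```

The force rose, dropped, then grew again at TCP z = 0.105, so the hooks snapped over and the cap bears on the lip. I'll trim off the sideways load, keep pressing, and verify.

```bash
python3 - <<'E'
from h import *
f0=np.array([-.15,-.41,-.52])
for p in([.6695,-.0586,.0985],[.6685,-.0583,.0985]):
    manip.move_linear(p,rate=.02); manip.dwell(.4); s=manip.state(); f=np.array(s["contact_force"])-f0
    t=rotm(s["tcp_rot"])[:,2]
    print(round(s["clock"],2),f.round(1),np.array(s["tool_pos"]).round(4),np.array(s["moment"]).round(2),s["gripper_width"],"tilt deg",np.degrees(t[:2]).round(2))
c=cap("wrist"); top=cap("top")
K=np.array(top["intrinsics"]); 
cv2.imwrite("pics/f.png",np.hstack([cv2.resize(c["image"][130:320,180:370],(390,390)),cv2.resize(top["image"][130:260,220:350],(390,390),interpolation=2)]))
E
```

```text
17.47 [-5.8  1.  23.7] [ 0.6723 -0.0589  0.1048] [-0.03  1.09 -0.03] 0.018641566784409175 tilt deg [ 0.38 -0.05]
18.12 [-5.4  0.5 22.9] [ 0.6716 -0.0588  0.1048] [-0.1   0.91  0.01] 0.018719896182480225 tilt deg [ 0.43 -0.07]
```

View pics/f.png

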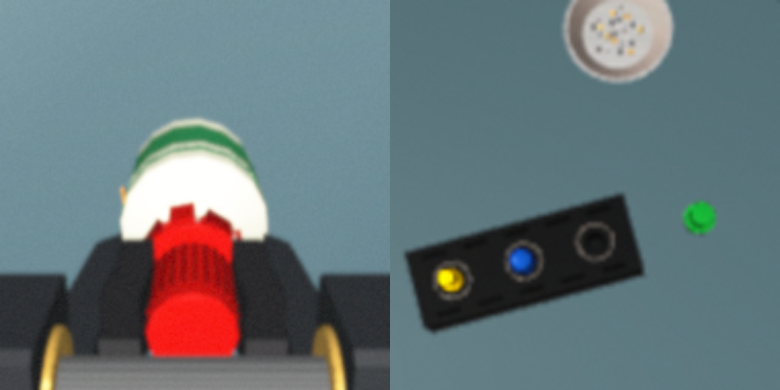

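The wrist view shows the cap seated on the upright bottle, and the top view shows the other tools undisturbed. TCP z 0.1048 m matches fully home, with about 23 N held.

```bash
python3 -c "
from h import *
print(order.close_job())"
```

```text
the job is handed in; nothing more can be done
None
```

I handed the job in at about 18 s: the red brush cap snapped over the flux bottle's neck and sits fully home, still held and pressed down with about 23 N on the upright bottle, and I saw nothing else moved in the views I checked.

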